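Open the stop valve of the leak-test rig

TASK

Put the leak-test rig on the bench under air. First shut its vent: swing the vent lever clockwise (seen from above) until it stands square across the vent pipe. Only then open the inclined stop valve: wind its handwheel anticlockwise until you feel it come up against its stop, then back it off a quarter turn so that it cannot seize open, and leave the loose things on the bench where they are.

Things in the scene. Friction and masses are not known exactly. Their poses are not given: they have to be found in the camera images.
- rig: Leak-test rig, fixed: L-shaped aluminium plate 209 x 285 mm; along its front a header block with two round sensors; at the left a brass valve with a dark inclined handwheel, a grey reservoir (72 mm across, 191 tall) behind it; at the right end the vent valve with lever and brass silencer. Origin on the bench near its middle; x points away from the robot, y left along the block towards the wheel.
- wheel_axis (a point): Point on the handwheel's axis level with the middle of its handle, about 0.16 m above the bench. Its z axis is the valve stem, pointing out of the wheel face, up and towards the robot, 38 degrees from vertical; its y axis is level. It moves outward along the stem 2 mm per turn of opening. The wheel is dark, five-spoked, rim 123 mm over all, rim top 24 mm below this point.
- handle_mid (a point): Middle of the wheel's revolving handle: black plastic grip 40 mm long, 17 to 23 mm thick, parallel to the stem, 43 mm from the wheel's axis, on the wheel face. It turns freely on its pin, so it can be held and carried round without turning the hand. The grip reaches from 22 mm below this point (the spoke's boss lies just under that) to 18 mm above it, along the stem.
- handwheel (a joint): Turn of the handwheel, rad: 0 = shut, growing as it opens (anticlockwise looking at the wheel face: positive about the z axis of wheel_axis). Hard stop when fully open, two turns from shut (12.57). Starts shut or up to 0.4 turn open. Stays where it is left; friction takes about 4 N at the handle.
- lever_pivot (a point): The vertical axis of the vent lever, at the height of the lever's middle (112 mm above the bench). Axes as those of the rig.
- lever_grip (a point): Point on the vent lever's black sleeve, 70 mm from the pivot, half-way up: the sleeve is 18 mm wide, 11 mm high and runs from 32 to 106 mm from the pivot. Only the low silencer and valve (tops under 75 mm above the bench) lie below it. Its -y axis points along the lever away from the pivot.
- vent_lever (a joint): Angle of the vent lever, rad: 0 = along the vent pipe pointing to the right (open), growing clockwise from above to 1.571 = square across the pipe, pointing towards the robot, against its stop (shut). Starts open or up to 0.3 rad turned. Stays where it is left; friction needs about 2 N at lever_grip.
- pliers: Blue flat pliers 129 x 50 x 12 mm lying loose in front of the rig; leave alone. Origin on the bench under its middle.
- driver: Green small screwdriver 137 mm long lying loose in front of the rig; leave alone. Origin on the bench under its middle.
- tape_roll: Roll of amber tape 60 mm across, 12 mm high, lying to the right of the rig; leave alone. Origin at the centre of its underside.
- jar: Dark round jar 48 mm across, 70 mm tall, standing to the left of the rig; leave alone. Origin at the centre of its underside.
- gauge (a point): Centre of the front glass of the round pressure gauge (67 mm across, 27 mm deep) that stands on a pipe from the reservoir above and behind the handwheel, facing the robot. Fixed; keep the hand clear of it by coming in along the stem.

How it is judged:
By the outcome, as a careful person would: the job done as asked, in the order asked, and still so for the second after the job is handed in, with the robot touching nothing.
It also fails if it takes over 72 s, if anything falls off the work surface, if the arm or the gripper's body presses on something with over 40 N, if the wrist force passes 120 N, or if a joint passes its speed limit or range.

ROBOT

A 6-joint arm with a two-finger parallel gripper is mounted at the origin on a cart in front of the work surface, level with it; the furniture and walls round the work are solid. World frame = base frame: x ahead of the robot, y to its left, z up, the work surface at z = 0. Lengths are in m, angles in degrees, forces in N, time in s.
With the tool pointing down it reaches from about 0.4 to 0.825 m from the base axis. Payload 7 kg.
Tool frame: the origin (TCP) lies on the centre line of the jaws, within the pads' length; the fingertips stand 11 mm ahead of it and the grasp point (between the pads) lies 8 mm behind it; z points along the fingers, y is the line along which they close (so a half turn about z gives the same grasp; the last joint's range is limited). The gripper opens to 88 mm and grips with 3 to 60 N. Pads are 19 mm wide; open, the fingers measure 130 mm over their backs; the gripper's body (78 mm by 193 mm) begins 47 mm behind the grasp point.
Start: joints at [82.282, 20.546, 0.682, 0, -70.136, -16.507], TCP at [0.277, 0.616, 0.238] pointing down, gripper open.
Joint ranges: [-176.03, 176.03], [-82.01, 121.73], [-58.28, 71.71], [-173.87, 95.51], [-174.79, -0.11], [-173.66, 173.66]. Speed limits (degrees/s): [136.94, 136.94, 172.46, 180, 180, 180].

INTERFACE

Orientations are given as [roll, pitch, yaw] about the fixed x, y, z axes, in that order (R = Rz(yaw) Ry(pitch) Rx(roll)).
In Python, from plant import r, capture, camera_model, job gives the robot as it stands.
- The arm moves only by the tool drive_tool, never from a script. Its argument "increments" is a list that holds one entry, the list of rows, each a list of 5 numbers: the gripper's target within -1 to 1 (fully open at 1, half-way at 0, shut at -1), then the shift along the tool's x, y, z scaled (see below), then the turn about the tool's z scaled (see below). In form: [[[gripper, tx, ty, tz, roll], ...]]. A call has 1 to 5 rows; each row is the pose to reach, as a shift and turn from the pose commanded when the call began, along the tool's axes at that moment, turning the shorter way round; what a row does not reach only later rows make up. The controller multiplies each number of a shift by 120 mm and each number of a turn by 360 degrees. A row lasts 1/8 s, in which the tool goes at most 62.5 mm and 10.7 degrees, less where a joint would pass 70% of its speed; a pose out of reach is approached as far as the arm can. A call with a number of a shift or a turn outside -1 to 1 is refused whole. A call with a gripper value outside its range is refused whole. The fingers move at their own pace and stop on an object; "squeeze" is the grip in N (left out, the last holds). Time passes only in rows, so rows that repeat a pose let the fingers close. It gives the time, the measured TCP pose, the force, the opening and the grip force at its end, in the units of the state.
- r.get_state(): the state, without advancing time (a new reading comes with each control period).
- capture(name): name is "side" or "top"; returns the picture (400x640x3 uint8, red, green, blue); there is no depth.
- camera_model(name): a dict with "camera_matrix" (3x3 intrinsics, pixels), "rvec" (rotation vector, rad) and "tvec" (3), from world to camera coordinates, as OpenCV has them. Camera axes: x right, y down, z forward; pixel columns grow to the right and rows downward; lengths in m; the calibration is good to about 2 mm. A picture is of the moment at which its call begins. camera_model takes no time and is no camera call.
- job.close_job(): hands the job in; it is judged then, once.
The state is a dict: "time_s": time; "joints": joint angles; "qd": joint speeds; "joint_torque": joint torques, N m; "tcp_pos": TCP position; "eef_rot": TCP orientation; "contact_force": force on the tool from outside, world axes, zero at the start; "moment": the same for the moment, N m; "gripper_width": finger opening in m; "gripper_force": force on a finger pad.
Only numpy, scipy, OpenCV 4.12 (cv2) and the standard library are available. Lean on these libraries where they do the work, as an engineer would, in place of code of your own. Each camera call takes 0.05 s, during which the arm holds its last target. There are 200 camera calls.

## Working session

There is one attempt and no reset: what is moved stays moved. The work goes in short steps, Python scripts to look and compute and a tool call to move; the robot and the scene stay as the last step left them, time stands still between calls to the robot, and variables do not carry over. Pictures are saved under pics/ and viewed, at most 10 in all, crops included, and the job is handed in when it is done.

Besides the shell and the picture viewer there is one more tool, called after "Request:" as name(argument=value, ...), one argument or row to a line, values as JSON. drive_tool: Moves the arm, as the interface text tells. Its arguments: {"type":"object","properties":{"increments":{"type":"array"},"squeeze":{"type":"number"}},"required":["increments"]}

```bash
mkdir -p pics; ls
python3 - <<'E'
from plant import r,capture,camera_model,job
import cv2
s=r.get_state();print(s)
for n in("side","top"):
    im=capture(n);cv2.imwrite(f"pics/{n}0.png",im[:,:,::-1]);
    m=camera_model(n);print(n,m)
E
```

```text
pics
{'time_s': 0.0, 'joints': array([ 8.22832181e+01,  2.05924911e+01,  6.33032909e-01, -2.01674240e-02,
       -7.01352659e+01, -1.65055830e+01]), 'qd': array([-0.0225085 ,  0.01733103, -0.0201637 , -0.04824454,  0.03439167,
        0.01280527]), 'joint_torque': array([-5.63874937e-05, -5.82707906e+01,  2.93061447e+01,  6.99691683e+00,
        6.90897970e-03, -1.60469449e-04]), 'tcp_pos': array([0.2767816 , 0.61512323, 0.23660497]), 'eef_rot': array([ 1.79903793e+02, -8.73734152e-03, -2.42292262e+01]), 'contact_force': array([-0.2246631 ,  0.21606456, -0.13029279]), 'moment': array([-0.00909511,  0.01137594,  0.06135279]), 'gripper_force': 0.0, 'gripper_width': 0.08768579080840465}
side {'camera_matrix': array([[414.12944445,   0.        , 324.19694379],
       [  0.        , 414.12944445, 201.3465163 ],
       [  0.        ,   0.        ,   1.        ]]), 'rvec': array([ 2.42112084, -0.19140811,  0.0598128 ]), 'tvec': array([-0.51477233,  0.05983985,  1.19734113])}
top {'camera_matrix': array([[370.39667901,   0.        , 317.77466526],
       [  0.        , 370.39667901, 206.28607248],
       [  0.        ,   0.        ,   1.        ]]), 'rvec': array([ 2.21237898, -2.21047658,  0.05581748]), 'tvec': array([-0.15229228,  0.49860841,  1.36867154])}
```

Run:
```python
import cv2
for n in("side","top"):
    im=cv2.imread(f"pics/{n}0.png");cv2.imwrite(f"pics/{n}0b.png",cv2.resize(im,(800,500),interpolation=cv2.INTER_CUBIC))
```

```text
(no output)
```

View pics/side0b.png

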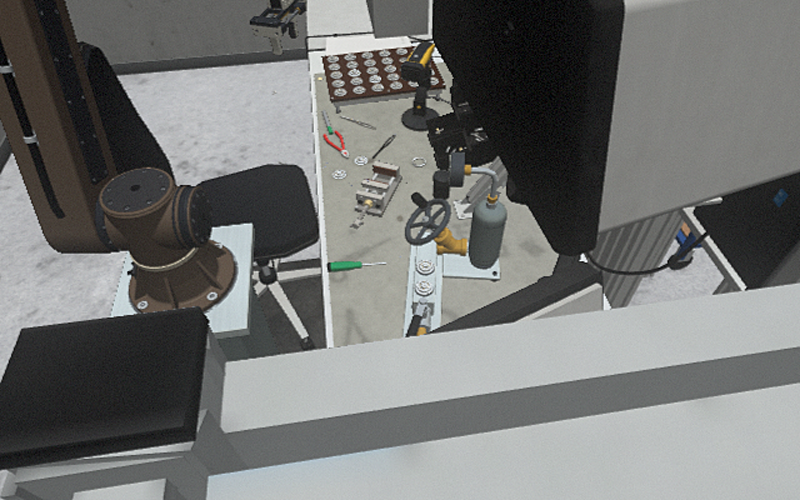

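View pics/top0b.png

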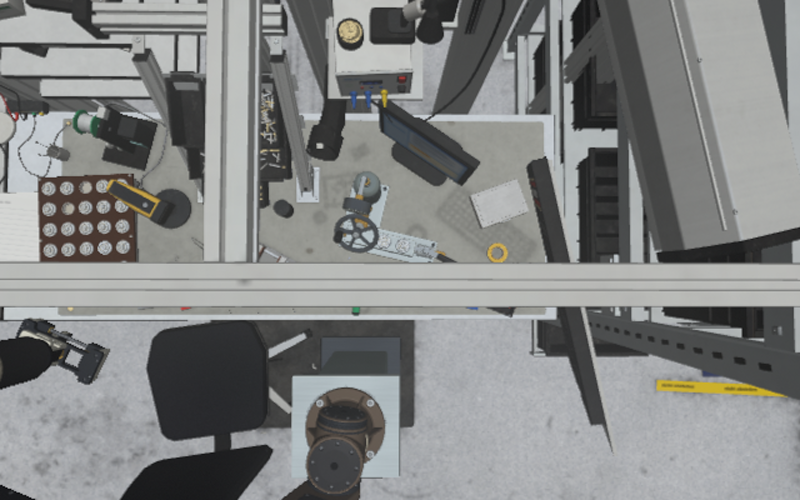

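Side view: wheel at about (427,221), lever's right end near (420,315). Top view: wheel hub at about (357,233), lever near (440,257), both in 800-px coordinates. I'll enlarge both.

Run:
```python
import cv2
a=cv2.imread("pics/side0.png")[120:280,305:415];cv2.imwrite("pics/s1.png",cv2.resize(a,None,fx=3.75,fy=3.75,interpolation=cv2.INTER_CUBIC))
a=cv2.imread("pics/top0.png")[130:220,255:375];cv2.imwrite("pics/t1.png",cv2.resize(a,None,fx=6.6,fy=6.6,interpolation=cv2.INTER_CUBIC))
```

```text
(no output)
```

View pics/s1.png

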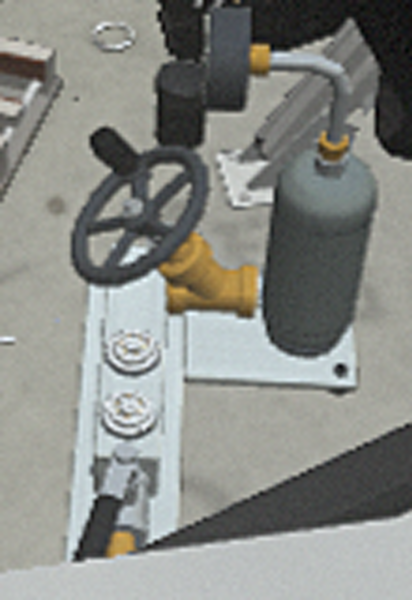

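View pics/t1.png

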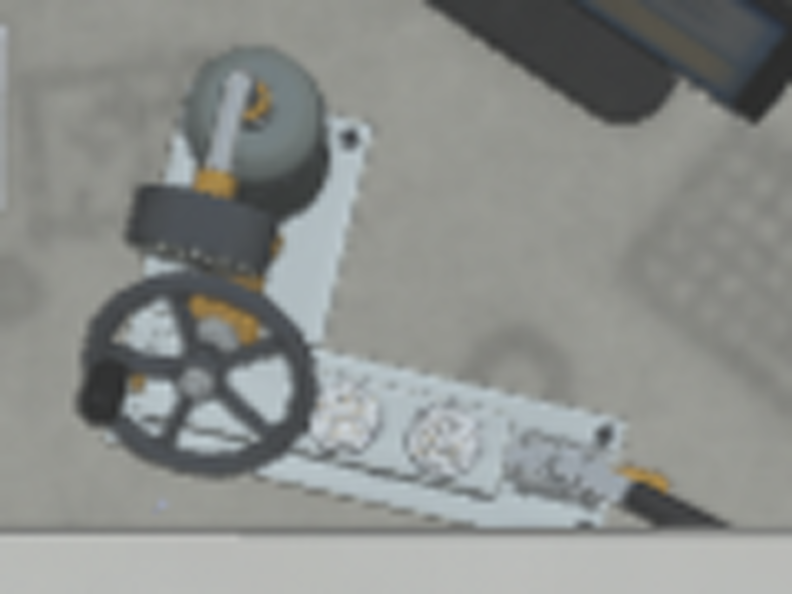

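```bash
cat > h.py <<'E'
import numpy as np, cv2
from plant import r,capture,camera_model
def cam(n):
    m=camera_model(n);R=cv2.Rodrigues(m["rvec"])[0];return m["camera_matrix"],R,np.array(m["tvec"]).reshape(3)
def proj(n,P):
    m=camera_model(n);return cv2.projectPoints(np.array(P,float).reshape(-1,3),m["rvec"],m["tvec"],m["camera_matrix"],None)[0].reshape(-1,2)
def tri(ps,pt):
    A=[cam(n)[0]@np.c_[cam(n)[1],cam(n)[2]] for n in("side","top")]
    X=cv2.triangulatePoints(A[0],A[1],np.array(ps,float).reshape(2,1),np.array(pt,float).reshape(2,1))[:,0];X=X[:3]/X[3]
    e=[np.linalg.norm(proj("side",X)[0]-ps),np.linalg.norm(proj("top",X)[0]-pt)]
    return X,e
def onz(n,p,z):
    K,R,t=cam(n);d=R.T@np.linalg.inv(K)@[p[0],p[1],1];c=-R.T@t;return c+d*(z-c[2])/d[2]
S=lambda u,v:np.array([305+(u+.5)/3.75-.5,120+(v+.5)/3.75-.5])
T=lambda u,v:np.array([255+(u+.5)/6.6-.5,130+(v+.5)/6.6-.5])
E
python3 - <<'E'
from h import *
np.set_printoptions(precision=4,suppress=True)
for n,s,t in [("hub",(132,207),(196,380)),("handle",(113,152),(103,392)),("s1",(133,350),(347,417)),("s2",(130,412),(444,440)),("hole",(340,370),(350,137)),("pivot?",(122,458),(560,465)),("levbase",(110,498),(630,492))]:
    print(n,*tri(S(*s),T(*t)))
print("plateholes",onz("top",T(350,137),.01),onz("top",T(604,433),.01),onz("top",T(582,524),.01))
print("lever side z112",onz("side",S(107,500),.112),onz("side",S(84,555),.112))
print("lever top z112",onz("top",T(632,492),.112),onz("top",T(705,527),.112))
E
```

```text
hub [ 0.559  -0.0368  0.1389] [np.float64(0.09656046715291236), np.float64(0.09689278057592295)]
handle [0.5524 0.0092 0.1514] [np.float64(0.2796781800346041), np.float64(0.2887956140243483)]
s1 [ 0.5463 -0.1132  0.0705] [np.float64(0.45671074120095184), np.float64(0.4350596871568079)]
s2 [ 0.5345 -0.1657  0.0674] [np.float64(0.5623894442208079), np.float64(0.5188085778692466)]
hole [ 0.7077 -0.1139  0.0157] [np.float64(0.1873446931211929), np.float64(0.17972050110923846)]
pivot? [ 0.5184 -0.226   0.0996] [np.float64(0.28575426697538375), np.float64(0.25380065264837326)]
levbase [ 0.5039 -0.262   0.109 ] [np.float64(0.3496982793654944), np.float64(0.3031692130569617)]
plateholes [ 0.7081 -0.1137  0.01  ] [ 0.5403 -0.2575  0.01  ] [ 0.4888 -0.2449  0.01  ]
lever side z112 [ 0.5023 -0.2653  0.112 ] [ 0.4814 -0.3031  0.112 ]
lever top z112 [ 0.5028 -0.2627  0.112 ] [ 0.4845 -0.3008  0.112 ]
```

Run:
```python
from h import *
np.set_printoptions(precision=3,suppress=True)
for n in("side","top"):
    K,R,t=cam(n);print(n,-R.T@t,"fwd",R[2])
print("gauge",tri(S(228,57),T(203,228)), "front top-view edge z.2,.25",onz("top",T(200,262),.2),onz("top",T(200,262),.25), "front side-left edge",tri(S(212,57),T(203,258)))
for z in(.4,.6,.8,1,1.2):
    a=onz("top",(320,210),z);b=onz("top",(320,244),z);print(z,a,b,"side:",proj("side",[a+[0,.4,0],a,a+[0,-.4,0]]).round().tolist())
print("wheel ref side",proj("side",[.55,0,.15]))
```

```text
side [ 0.403 -0.81   0.94 ] fwd [ 0.095  0.648 -0.756]
top [ 0.451 -0.13   1.387] fwd [ 0.035 -0.016 -0.999]
gauge (array([ 0.616, -0.051,  0.282]), [np.float64(0.32968368778450385), np.float64(0.3363690038044446)]) front top-view edge z.2,.25 [ 0.611 -0.043  0.2  ] [ 0.604 -0.047  0.25 ] front side-left edge (array([ 0.604, -0.051,  0.284]), [np.float64(0.8934758350252866), np.float64(0.9120109758404038)])
0.4 [ 0.475 -0.152  0.4  ] [ 0.385 -0.152  0.4  ] side: [[292.0, 34.0], [312.0, 129.0], [350.0, 309.0]]
0.6 [ 0.47  -0.147  0.6  ] [ 0.398 -0.147  0.6  ] side: [[283.0, -50.0], [305.0, 34.0], [352.0, 219.0]]
0.8 [ 0.465 -0.143  0.8  ] [ 0.411 -0.143  0.8  ] side: [[272.0, -166.0], [294.0, -114.0], [356.0, 34.0]]
1 [ 0.46  -0.139  1.   ] [ 0.425 -0.139  1.   ] side: [[255.0, -334.0], [275.0, -372.0], [369.0, -557.0]]
1.2 [ 0.455 -0.134  1.2  ] [ 0.438 -0.134  1.2  ] side: [[229.0, -601.0], [233.0, -944.0], [88.0, 12492.0]]
wheel ref side [[334.181 162.928]]
```

Side crop: hub (132,207), handle (113,152), gauge edge-on (228,57), lever from (110,498) to (84,555). Top crop: hub (196,380), handle (103,392), lever from (630,492) to (725,527), where the beam cuts it off. The hand can only yaw, so gauge clearance matters. I'll check my model with an overlay.

```bash
cat > model.py <<'E'
from h import *
import sys
W=np.array([.547,-.034,.155]);YAW=-13.;TH=97.;G=np.array([.604,-.051,.283])
def axes(yaw=None):
    a=np.radians(YAW if yaw is None else yaw);rx=np.array([np.cos(a),np.sin(a),0]);ry=np.array([-np.sin(a),np.cos(a),0]);t=np.radians(38)
    z=-np.sin(t)*rx+[0,0,np.cos(t)];x=np.cross(ry,z);return rx,ry,x,z
def shapes():
    rx,ry,x,z=axes();p=np.linspace(0,2*np.pi,60)[:,None];h=W+.043*(np.cos(np.radians(TH))*x+np.sin(np.radians(TH))*ry)
    return {"rim":W-.024*z+.0615*(np.cos(p)*x+np.sin(p)*ry),"han":np.array([h-.022*z,h+.018*z]),
     "ht":h+.018*z+.009*(np.cos(p)*x+np.sin(p)*ry),
     "g":G+.0335*(np.cos(p)*ry+np.sin(p)*[0,0,1]),"gb":G+.027*rx+.0335*(np.cos(p)*ry+np.sin(p)*[0,0,1])}
def draw(out):
    o=[]
    for n,f,(r0,r1,c0,c1) in(("side",6,(118,208,320,385)),("top",6,(135,210,260,320))):
        im=cv2.resize(cv2.imread(f"pics/{n}0.png")[r0:r1,c0:c1],None,fx=f,fy=f,interpolation=cv2.INTER_CUBIC)
        for k,P in shapes().items():
            q=((proj(n,P)-[c0,r0]+.5)*f-.5).round().astype(np.int32)
            cv2.polylines(im,[q],False,(0,0,255) if k in("han","gb") else (0,255,0),1)
        o.append(im)
    H=max(i.shape[0] for i in o);o=[cv2.copyMakeBorder(i,0,H-i.shape[0],0,0,0) for i in o]
    cv2.imwrite(out,np.hstack(o))
E
python3 -c "
from model import *
draw('pics/ov1.png')"
```

```text
(no output)
```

View pics/ov1.png

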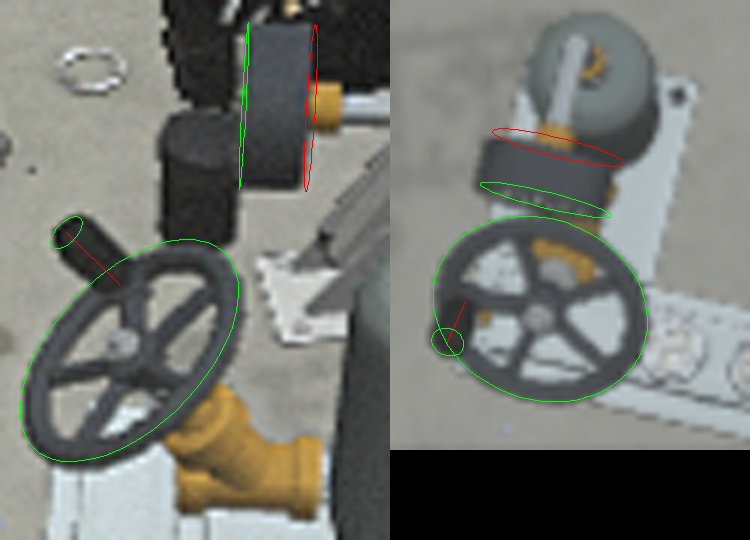

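The overlay fits: W=(0.547,-0.034,0.155), rig yaw about -13°, gauge glass about 59 mm ahead of the wheel axis. Next I'll plan the move to the lever.

```bash
cat > plan.py <<'E'
import numpy as np
def plan(p,yaw,wps):
    """wps: list of calls; each call = list of (x,y,z,yaw,grip). prints rows in tool units"""
    for call in wps:
        a=np.radians(yaw);R=np.array([[np.cos(a),np.sin(a),0],[np.sin(a),-np.cos(a),0],[0,0,-1]])
        rows=[]
        for (x,y,z,w,g) in call:
            d=R.T@(np.array([x,y,z])-p)/.12;t=-((w-yaw+180)%360-180)/360
            rows.append([g,*[round(float(v),3) for v in d],round(t,4)])
        m=np.abs(np.array(rows)[:,1:]).max();print(rows,"" if m<=1 else "TOO FAR")
        p=np.array([x,y,z]);yaw=w
E
python3 - <<'E'
from plan import *
pts=[(.34,.50,.28,-40),(.41,.38,.28,-65),(.445,.26,.28,-85),(.45,.14,.28,-100),(.45,.02,.28,-117),(.45,-.10,.28,-117),(.465,-.2,.28,-117),(.486,-.294,.22,-117)]
plan(np.array([.277,.616,.238]),-24.23,[[ (*q,1)]*3 for q in pts])
E
```

```text
[[1, 0.875, 0.666, -0.35, 0.0438], [1, 0.875, 0.666, -0.35, 0.0438], [1, 0.875, 0.666, -0.35, 0.0438]] 
[[1, 1.09, 0.391, 0.0, 0.0694], [1, 1.09, 0.391, 0.0, 0.0694], [1, 1.09, 0.391, 0.0, 0.0694]] TOO FAR
[[1, 1.03, 0.158, 0.0, 0.0556], [1, 1.03, 0.158, 0.0, 0.0556], [1, 1.03, 0.158, 0.0, 0.0556]] TOO FAR
[[1, 1.0, 0.046, 0.0, 0.0417], [1, 1.0, 0.046, 0.0, 0.0417], [1, 1.0, 0.046, 0.0, 0.0417]] 
[[1, 0.985, -0.174, 0.0, 0.0472], [1, 0.985, -0.174, 0.0, 0.0472], [1, 0.985, -0.174, 0.0, 0.0472]] 
[[1, 0.891, -0.454, 0.0, 0.0], [1, 0.891, -0.454, 0.0, 0.0], [1, 0.891, -0.454, 0.0, 0.0]] 
[[1, 0.686, -0.49, 0.0, 0.0], [1, 0.686, -0.49, 0.0, 0.0], [1, 0.686, -0.49, 0.0, 0.0]] 
[[1, 0.619, -0.512, 0.5, 0.0], [1, 0.619, -0.512, 0.5, 0.0], [1, 0.619, -0.512, 0.5, 0.0]]
```

Request:
drive_tool(
  increments=[
    [[1,0.87,0.67,-0.35,0.044],[1,0.87,0.67,-0.35,0.044],[1,0.87,0.67,-0.35,0.044]],
  ],
)

```text
time_s: 0.48
tcp_pos: [0.3406, 0.4971, 0.2814]
eef_rot: [-179.9, 0.0, -40.2]
contact_force: [-0.3, 0.3, 0.2]
gripper_width: 0.0876
gripper_force: 0.0
```

Request:
drive_tool(
  increments=[
    [[1,1.0,0.4,0,0.07],[1,1.0,0.4,0,0.07],[1,1.0,0.4,0,0.07]],
  ],
)

```text
time_s: 0.85
tcp_pos: [0.4011, 0.3825, 0.2795]
eef_rot: [180.0, -0.0, -65.6]
contact_force: [0.7, 1.3, 0.0]
gripper_width: 0.0876
gripper_force: 0.0
```

Request:
drive_tool(
  increments=[
    [[1,1.0,0.16,0,0.055],[1,1.0,0.16,0,0.055],[1,1.0,0.16,0,0.055]],
  ],
)

```text
time_s: 1.23
tcp_pos: [0.4332, 0.2656, 0.2795]
eef_rot: [180.0, -0.0, -85.3]
contact_force: [-1.4, -0.1, 0.2]
gripper_width: 0.0877
gripper_force: 0.0
```

Request:
drive_tool(
  increments=[
    [[1,1.0,0.1,0,0.042],[1,1.0,0.1,0,0.042],[1,1.0,0.1,0,0.042]],
  ],
)

```text
time_s: 1.6
tcp_pos: [0.4308, 0.1458, 0.2796]
eef_rot: [180.0, 0.0, -100.3]
contact_force: [0.1, 1.5, -0.6]
gripper_width: 0.0878
gripper_force: 0.0
```

Request:
drive_tool(
  increments=[
    [[1,0.98,-0.17,0,0.047],[1,0.98,-0.17,0,0.047],[1,0.98,-0.17,0,0.047]],
  ],
)

```text
time_s: 1.98
tcp_pos: [0.4305, 0.0268, 0.2794]
eef_rot: [180.0, -0.0, -117.3]
contact_force: [-0.5, 0.1, -0.2]
gripper_width: 0.0879
gripper_force: 0.0
```

Request:
drive_tool(
  increments=[
    [[1,0.9,-0.45,0,0],[1,0.9,-0.45,0,0],[1,0.9,-0.45,0,0]],
  ],
)

```text
time_s: 2.35
tcp_pos: [0.4298, -0.094, 0.2792]
eef_rot: [180.0, -0.0, -117.2]
contact_force: [0.2, -0.1, -0.9]
gripper_width: 0.0878
gripper_force: 0.0
```

Request:
drive_tool(
  increments=[
    [[1,0.69,-0.49,0,0],[1,0.69,-0.49,0,0],[1,0.69,-0.49,0,0]],
  ],
)

```text
time_s: 2.72
tcp_pos: [0.4453, -0.193, 0.2787]
eef_rot: [179.9, -0.0, -117.1]
contact_force: [-0.1, -0.1, -0.6]
gripper_width: 0.0873
gripper_force: 0.0
```

Request:
drive_tool(
  increments=[
    [[1,0.62,-0.51,0,0],[1,0.62,-0.51,0,0],[1,0.62,-0.51,0,0]],
  ],
)

```text
time_s: 3.1
tcp_pos: [0.466, -0.2867, 0.2785]
eef_rot: [179.9, -0.0, -117.1]
contact_force: [0.3, 0.6, -1.2]
gripper_width: 0.0877
gripper_force: 0.0
```

Request:
drive_tool(
  increments=[
    [[1,-0.02,-0.176,0.9,0],[1,-0.02,-0.176,0.9,0],[1,-0.02,-0.176,0.9,0]],
  ],
)

```text
time_s: 3.48
tcp_pos: [0.4833, -0.2918, 0.1683]
eef_rot: [179.6, -0.1, -117.0]
contact_force: [0.6, 0.4, 0.8]
gripper_width: 0.0876
gripper_force: 0.0
```

Request:
drive_tool(
  increments=[
    [[1,0,0,0.2,0],[1,0,0,0.4,0],[1,0,0,0.55,0],[1,0,0,0.55,0]],
  ],
)

```text
time_s: 3.98
tcp_pos: [0.4852, -0.2934, 0.1068]
eef_rot: [-180.0, -0.0, -117.0]
contact_force: [0.2, -0.2, -0.5]
gripper_width: 0.0877
gripper_force: 0.0
```

Run:
```python
from h import *
print(r.get_state()["tcp_pos"])
a=capture("side")[:,:,::-1][200:300,290:400];cv2.imwrite("pics/s2.png",cv2.resize(a,None,fx=6,fy=6,interpolation=cv2.INTER_CUBIC))
```

```text
[ 0.48524189 -0.29343435  0.10682813]
```

View pics/s2.png

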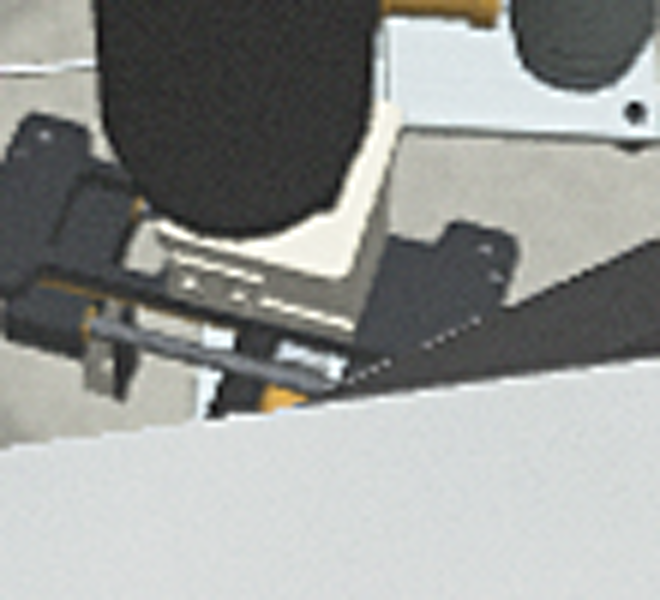

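The lever sleeve, near (240,385), lies between the open fingers; the left one is at about (105,360). I'll close on it gently.

Request:
drive_tool(
  increments=[
    [[-1,0,0,0,0],[-1,0,0,0,0],[-1,0,0,0,0],[-1,0,0,0,0],[-1,0,0,0,0]],
  ],
  squeeze=10,
)

```text
time_s: 4.65
tcp_pos: [0.4844, -0.2945, 0.1056]
eef_rot: [180.0, -0.0, -117.1]
contact_force: [0.5, -0.3, 0.9]
gripper_width: 0.0434
gripper_force: 0.0
```

Request:
drive_tool(
  increments=[
    [[-1,0,0,0,0],[-1,0,0,0,0],[-1,0,0,0,0],[-1,0,0,0,0]],
  ],
)

```text
time_s: 5.15
tcp_pos: [0.4847, -0.2945, 0.1056]
eef_rot: [-180.0, -0.0, -117.1]
contact_force: [0.6, -1.8, -2.5]
gripper_width: 0.0178
gripper_force: 10.0
```

Run:
```python
from plan import *
P=np.array([.518,-.232]);p=np.array([.4847,-.2945,.1056]);d=p[:2]-P
def w(a):
    c,s=np.cos(np.radians(-a)),np.sin(np.radians(-a));q=P+np.array([[c,-s],[s,c]])@d;return (*q,.105,-117.1-a,-1)
plan(p,-117.1,[[w(a) for a in (8,16,24,32,40)],[w(a) for a in (48,56,63,68,70)],[w(a) for a in (72,74,76,76)],[w(a) for a in(78,80)]])
```

```text
[[-1, -0.007, 0.082, 0.005, 0.0222], [-1, -0.026, 0.162, 0.005, 0.0444], [-1, -0.055, 0.239, 0.005, 0.0667], [-1, -0.095, 0.311, 0.005, 0.0889], [-1, -0.144, 0.377, 0.005, 0.1111]] 
[[-1, -0.007, 0.082, 0.0, 0.0222], [-1, -0.026, 0.162, 0.0, 0.0444], [-1, -0.051, 0.23, 0.0, 0.0639], [-1, -0.074, 0.276, 0.0, 0.0778], [-1, -0.084, 0.294, 0.0, 0.0833]] 
[[-1, -0.001, 0.021, 0.0, 0.0056], [-1, -0.002, 0.041, 0.0, 0.0111], [-1, -0.004, 0.062, 0.0, 0.0167], [-1, -0.004, 0.062, 0.0, 0.0167]] 
[[-1, -0.001, 0.021, 0.0, 0.0056], [-1, -0.002, 0.041, 0.0, 0.0111]]
```

Request:
drive_tool(
  increments=[
    [[-1,-0.007,0.082,0,0.022],[-1,-0.026,0.162,0,0.044],[-1,-0.055,0.239,0,0.067],[-1,-0.095,0.311,0,0.089],[-1,-0.144,0.377,0,0.111]],
  ],
)

```text
time_s: 5.78
tcp_pos: [0.4518, -0.2586, 0.1056]
eef_rot: [-180.0, -0.0, -157.3]
contact_force: [0.7, -3.9, -2.1]
gripper_width: 0.0178
gripper_force: 10.0
```

Request:
drive_tool(
  increments=[
    [[-1,-0.007,0.082,0,0.022],[-1,-0.026,0.162,0,0.044],[-1,-0.051,0.23,0,0.064],[-1,-0.074,0.276,0,0.078],[-1,-0.084,0.294,0,0.083]],
  ],
)

```text
time_s: 6.4
tcp_pos: [0.4472, -0.2221, 0.1055]
eef_rot: [-180.0, -0.0, 173.0]
contact_force: [-0.7, -4.9, -0.4]
gripper_width: 0.018
gripper_force: 10.1
```

Request:
drive_tool(
  increments=[
    [[-1,-0.001,0.021,0,0.0055],[-1,-0.002,0.041,0,0.011],[-1,-0.002,0.041,0,0.011]],
  ],
)

```text
time_s: 6.78
tcp_pos: [0.4481, -0.2173, 0.1055]
eef_rot: [-180.0, -0.0, 169.1]
contact_force: [-2.8, -2.3, 0.8]
gripper_width: 0.0176
gripper_force: 10.1
```

Request:
drive_tool(
  increments=[
    [[-1,-0.001,0.021,0,0.0055],[-1,-0.001,0.021,0,0.0055]],
  ],
)

```text
time_s: 7.02
tcp_pos: [0.4484, -0.2158, 0.1055]
eef_rot: [-179.9, -0.1, 167.2]
contact_force: [-1.8, -10.9, -1.7]
gripper_width: 0.018
gripper_force: 10.0
```

Request:
drive_tool(
  increments=[
    [[-1,-0.001,0.021,0,0.0055],[-1,-0.001,0.021,0,0.0055]],
  ],
)

```text
time_s: 7.28
tcp_pos: [0.449, -0.2145, 0.1055]
eef_rot: [-179.8, -0.1, 165.3]
contact_force: [-0.9, -20.9, -4.8]
gripper_width: 0.0204
gripper_force: 10.1
```

The side force climbs to about 21 N and the yaw is about 167°, so the lever is square against its stop. I'll release and lift.

Request:
drive_tool(
  increments=[
    [[-1,0,-0.01,0,-0.004],[0,0,-0.01,0,-0.004],[0,0,-0.01,0,-0.004],[0,0,-0.01,0,-0.004]],
  ],
)

```text
time_s: 7.78
tcp_pos: [0.4497, -0.2131, 0.1056]
eef_rot: [180.0, 0.0, 166.6]
contact_force: [-0.4, 0.3, -0.0]
gripper_width: 0.0409
gripper_force: 0.0
```

Request:
drive_tool(
  increments=[
    [[0,0,0,-0.4,0],[0,0,0,-0.8,0],[0,0,0,-1,0],[0,0,0,-1,0]],
  ],
)

```text
time_s: 8.28
tcp_pos: [0.4507, -0.2132, 0.2277]
eef_rot: [180.0, 0.3, 166.6]
contact_force: [0.7, 0.4, -0.8]
gripper_width: 0.0434
gripper_force: 0.0
```

Run:
```python
from h import *
s=r.get_state();print(s["tcp_pos"],s["eef_rot"],s["joints"],s["gripper_width"])
a=capture("side")[:,:,::-1][120:300,290:400];cv2.imwrite("pics/s3.png",cv2.resize(a,None,fx=3.3,fy=3.3,interpolation=cv2.INTER_CUBIC))
```

```text
[ 0.4507317  -0.21322594  0.22773619] [179.95507082   0.25884566 166.63130919] [-2.69159462e+00  4.03454863e+00 -2.20919828e+01  4.24854130e-03
 -6.36107802e+01 -1.00678874e+02] 0.04343249943046654
```

View pics/s3.png

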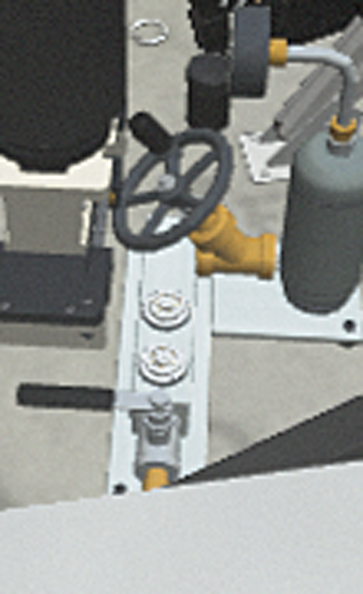

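Picture: the lever (crop (20-155, 395)) points square towards the robot, and the wheel is untouched, with its handle at (150,130). I'll plan the wheel approach and the first arc.

```bash
cat > wheel.py <<'E'
from plan import *
W0=np.array([.547,-.034,.155]);a=np.radians(-13.2);rx=np.array([np.cos(a),np.sin(a),0]);ry=np.array([-np.sin(a),np.cos(a),0]);zz=np.array([0,0,1.])
Y=166.63
def tcp(th,dx=-.004,dy=0,dz=-.003,th0=97.,W=W0):
    t=np.radians(th);adv=.002*(th-th0)/360;s=.018+adv
    p=W+rx*(.043*np.cos(t)*.788-.616*s+dx)+ry*(.043*np.sin(t)+dy)+zz*(.043*np.cos(t)*.616+.788*s+dz-.008)
    return p
E
python3 - <<'E'
from wheel import *
p=np.array([.4507,-.2132,.2277]);q=tcp(97);print(q)
plan(p,Y,[[(.475,-.11,.235,Y,1)]*3,[(q[0],q[1],.235,Y,1)]*3,[(*q,Y,1)]*3])
c=np.array([-1,-1,-1,-1,-1])
plan(q,Y,[[(*tcp(t),Y,-1) for t in np.linspace(a,a+60,6)[1:]] for a in (97,157,217)])
E
python3 -c "
from h import *
print('jar',onz('top',(226,166),.07))"
```

```text
[0.53803622 0.01194016 0.15495592]
[[1, 0.002, 0.884, -0.061, -0.0], [1, 0.002, 0.884, -0.061, -0.0], [1, 0.002, 0.884, -0.061, -0.0]] 
[[1, -0.276, 1.11, 0.0, -0.0], [1, -0.276, 1.11, 0.0, -0.0], [1, -0.276, 1.11, 0.0, -0.0]] TOO FAR
[[1, 0.0, 0.0, 0.667, -0.0], [1, 0.0, 0.0, 0.667, -0.0], [1, 0.0, 0.0, 0.667, -0.0]] 
[[-1, 0.058, -0.017, 0.045, -0.0], [-1, 0.112, -0.049, 0.086, -0.0], [-1, 0.159, -0.094, 0.122, -0.0], [-1, 0.198, -0.151, 0.152, -0.0], [-1, 0.227, -0.216, 0.174, -0.0]] 
[[-1, 0.017, -0.072, 0.013, -0.0], [-1, 0.023, -0.146, 0.017, -0.0], [-1, 0.016, -0.221, 0.011, -0.0], [-1, -0.004, -0.291, -0.005, -0.0], [-1, -0.034, -0.356, -0.029, -0.0]] 
[[-1, -0.04, -0.055, -0.032, -0.0], [-1, -0.088, -0.097, -0.07, -0.0], [-1, -0.142, -0.127, -0.113, -0.0], [-1, -0.2, -0.141, -0.159, -0.0], [-1, -0.259, -0.139, -0.205, -0.0]] 
jar [0.63974314 0.17584004 0.07      ]
```

Request:
drive_tool(
  increments=[
    [[1,0,1.0,-0.06,0],[1,0,1.0,-0.06,0],[1,0,1.0,-0.06,0]],
  ],
)

```text
time_s: 8.7
tcp_pos: [0.4777, -0.0936, 0.2318]
eef_rot: [180.0, -0.1, 166.8]
contact_force: [0.8, -1.0, -0.4]
gripper_width: 0.0682
gripper_force: 0.0
```

Request:
drive_tool(
  increments=[
    [[1,-0.27,1.0,0,0],[1,-0.27,1.0,0,0],[1,-0.27,1.0,0,0],[1,-0.27,1.0,0,0]],
  ],
)

```text
time_s: 9.2
tcp_pos: [0.536, 0.0122, 0.2314]
eef_rot: [-179.9, -0.1, 166.6]
contact_force: [-0.4, -0.7, 0.5]
gripper_width: 0.0878
gripper_force: 0.0
```

Request:
drive_tool(
  increments=[
    [[1,0,0,0.25,0],[1,0,0,0.5,0],[1,0,0,0.66,0],[1,0,0,0.66,0]],
  ],
)

```text
time_s: 9.7
tcp_pos: [0.535, 0.0109, 0.1521]
eef_rot: [-179.9, -0.2, 166.5]
contact_force: [-0.7, -0.7, -0.1]
gripper_width: 0.0879
gripper_force: 0.0
```

Run:
```python
from h import *
s=r.get_state();print(s["tcp_pos"],s["eef_rot"],s["time_s"])
a=capture("side")[:,:,::-1][120:200,310:400];b=capture("top")[:,:,::-1][120:215,250:340]
f=lambda i:cv2.resize(i,None,fx=4.4,fy=4.4,interpolation=cv2.INTER_CUBIC)
a,b=f(a),f(b);a=cv2.copyMakeBorder(a,0,b.shape[0]-a.shape[0],0,0,0);cv2.imwrite("pics/w1.png",np.hstack([a,b]))
```

```text
[0.53503334 0.01086614 0.15210494] [-1.79893067e+02 -1.78018148e-01  1.66479909e+02] 9.7
```

View pics/w1.png

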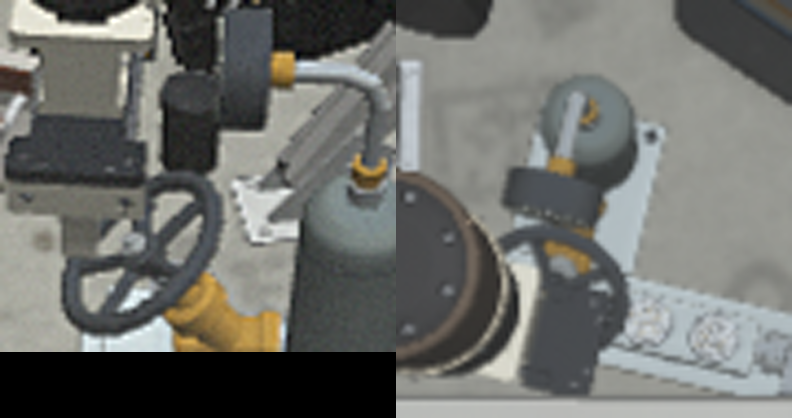

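The fingers straddle the handle, with the hub finger at about (80,240) in the side view, and the body is clear of the gauge. I'll close.

Request:
drive_tool(
  increments=[
    [[-1,-0.02,0,0,0],[-1,-0.02,0,0,0],[-1,-0.02,0,0,0],[-1,-0.02,0,0,0],[-1,-0.02,0,0,0]],
  ],
  squeeze=15,
)

```text
time_s: 10.42
tcp_pos: [0.539, 0.012, 0.1536]
eef_rot: [180.0, 0.0, 166.6]
contact_force: [0.2, 0.2, 1.0]
gripper_width: 0.043
gripper_force: 0.0
```

Request:
drive_tool(
  increments=[
    [[-1,0,0,0,0],[-1,0,0,0,0],[-1,0,0,0,0],[-1,0,0,0,0]],
  ],
)

```text
time_s: 10.92
tcp_pos: [0.5381, 0.0103, 0.1532]
eef_rot: [-179.8, -0.1, 166.6]
contact_force: [-1.0, -8.3, -0.2]
gripper_width: 0.0217
gripper_force: 15.0
```

Request:
drive_tool(
  increments=[
    [[-1,0.058,-0.03,0.045,0],[-1,0.112,-0.06,0.086,0],[-1,0.159,-0.107,0.122,0],[-1,0.198,-0.164,0.152,0],[-1,0.227,-0.229,0.174,0]],
  ],
)

```text
time_s: 11.55
tcp_pos: [0.5052, -0.0073, 0.132]
eef_rot: [179.9, -0.1, 166.6]
contact_force: [-2.2, 7.3, -2.7]
gripper_width: 0.0215
gripper_force: 15.1
```

Run:
```python
from h import *
s=r.get_state();print(s["tcp_pos"],s["contact_force"])
```

```text
[ 0.50521331 -0.00726071  0.13196636] [-2.17872294  7.25151202 -2.6518403 ]
```

Request:
drive_tool(
  increments=[
    [[-1,0.017,-0.072,0.013,0],[-1,0.023,-0.146,0.017,0],[-1,0.016,-0.221,0.011,0],[-1,-0.004,-0.291,-0.005,0],[-1,-0.034,-0.356,-0.029,0]],
  ],
)

```text
time_s: 12.18
tcp_pos: [0.498, -0.0514, 0.1349]
eef_rot: [-179.9, -0.2, 166.5]
contact_force: [-4.2, 0.4, -6.1]
gripper_width: 0.0213
gripper_force: 15.1
```

Request:
drive_tool(
  increments=[
    [[-1,-0.04,-0.055,-0.032,0],[-1,-0.088,-0.097,-0.07,0],[-1,-0.142,-0.127,-0.113,0],[-1,-0.2,-0.141,-0.159,0],[-1,-0.259,-0.139,-0.205,0]],
  ],
)

```text
time_s: 12.8
tcp_pos: [0.5271, -0.075, 0.1614]
eef_rot: [-180.0, 0.0, 166.6]
contact_force: [-3.4, 0.4, -4.4]
gripper_width: 0.0216
gripper_force: 15.0
```

Run:
```python
from wheel import *
print(tcp(277),tcp(322))
plan(tcp(277),Y,[[(*tcp(t),Y,-1) for t in (289,301,312,322)]])
```

```text
[ 0.52598534 -0.07290878  0.16220008] [ 0.55151124 -0.06224998  0.18004183]
[[-1, -0.057, 0.017, -0.045, -0.0], [-1, -0.11, 0.049, -0.088, -0.0], [-1, -0.153, 0.09, -0.122, -0.0], [-1, -0.186, 0.136, -0.149, -0.0]]
```

Request:
drive_tool(
  increments=[
    [[-1,-0.057,0.017,-0.045,0],[-1,-0.11,0.049,-0.088,0],[-1,-0.153,0.09,-0.122,0],[-1,-0.186,0.136,-0.149,0],[-1,-0.186,0.136,-0.149,0]],
  ],
)

```text
time_s: 13.42
tcp_pos: [0.5521, -0.0624, 0.1783]
eef_rot: [180.0, -0.1, 166.6]
contact_force: [-4.2, 4.8, -4.1]
gripper_width: 0.0216
gripper_force: 15.1
```

Request:
drive_tool(
  increments=[
    [[-0.3,0,0,0,0],[-0.3,0,0,0,0],[-0.3,0.065,0,0,0],[-0.3,0.065,0,0,0]],
  ],
)

```text
time_s: 13.92
tcp_pos: [0.5442, -0.0618, 0.1791]
eef_rot: [180.0, 0.0, 166.6]
contact_force: [-0.2, -0.4, -1.1]
gripper_width: 0.0305
gripper_force: 0.0
```

Run:
```python
from wheel import *
k=dict(dx=-.012)
plan(tcp(322,**k),Y,[[(*tcp(t,dy=d,**k),Y,-.3) for t,d in ((322,.004),(333,.005),(343,.005),(354,.005),(364,.005))],[(*tcp(t,dy=.005,**k),Y,-.3) for t in (374,384,394,404)]])
```

```text
[[-0.3, 0.0, 0.033, 0.0, -0.0], [-0.3, -0.028, 0.1, -0.023, -0.0], [-0.3, -0.046, 0.158, -0.038, -0.0], [-0.3, -0.057, 0.225, -0.047, -0.0], [-0.3, -0.057, 0.287, -0.048, -0.0]] 
[[-0.3, 0.008, 0.062, 0.006, -0.0], [-0.3, 0.025, 0.121, 0.018, -0.0], [-0.3, 0.049, 0.175, 0.036, -0.0], [-0.3, 0.08, 0.224, 0.06, -0.0]]
```

Request:
drive_tool(
  increments=[
    [[-0.3,0,0.033,0,0],[-0.3,-0.028,0.1,-0.023,0],[-0.3,-0.046,0.158,-0.038,0],[-0.3,-0.057,0.225,-0.047,0],[-0.3,-0.057,0.287,-0.048,0]],
  ],
)

```text
time_s: 14.55
tcp_pos: [0.5591, -0.0296, 0.1844]
eef_rot: [-180.0, -0.0, 166.6]
contact_force: [-4.0, -4.8, 1.5]
gripper_width: 0.031
gripper_force: 2.4
```

Run:
```python
from h import *
a=capture("side")[:,:,::-1][110:200,310:400]
f=lambda i:cv2.resize(i,None,fx=6,fy=6,interpolation=cv2.INTER_CUBIC)
cv2.imwrite("pics/w2.png",f(a))
```

```text
(no output)
```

View pics/w2.png

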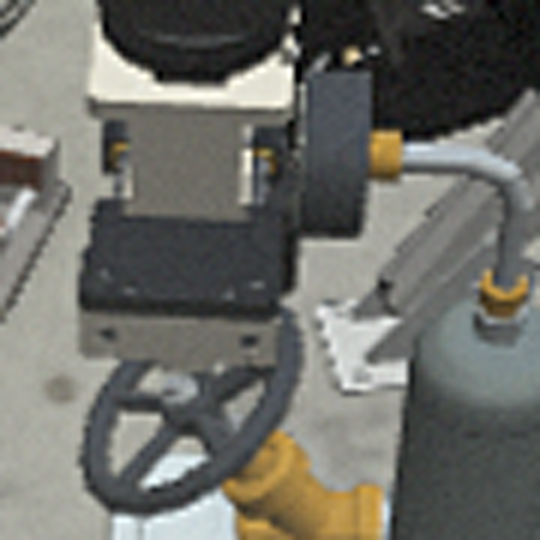

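The hand passes just in front of the gauge (body edge at column 297, gauge from 305) without touching it, and the wheel follows. I'll carry on.

Request:
drive_tool(
  increments=[
    [[-0.3,0.008,0.062,0.006,0],[-0.3,0.025,0.121,0.018,0],[-0.3,0.049,0.175,0.036,0],[-0.3,0.08,0.224,0.06,0],[-0.3,0.08,0.224,0.06,0]],
  ],
)

```text
time_s: 15.22
tcp_pos: [0.5549, -0.0014, 0.1765]
eef_rot: [-179.9, -0.1, 166.6]
contact_force: [-3.9, -4.8, -0.4]
gripper_width: 0.0302
gripper_force: 2.8
```

Run:
```python
from wheel import *
p=tcp(404,dx=-.012,dy=.005);print(p)
plan(p,Y,[[(*tcp(404,dy=.002),Y,-.3)]*2+[(*tcp(404,dy=.002),Y,-1)]*3,
 [(*tcp(t),Y,-1) for t in (412,422,433,445,457)]]+[[(*tcp(t),Y,-1) for t in np.linspace(a,a+60,6)[1:]] for a in (457,517,577)]+[[(*tcp(t),Y,-1) for t in (649,661,672,682)]])
```

```text
[ 5.55191931e-01 -1.04775708e-04  1.78581850e-01]
[[-0.3, -0.067, -0.025, 0.0, -0.0], [-0.3, -0.067, -0.025, 0.0, -0.0], [-1, -0.067, -0.025, 0.0, -0.0], [-1, -0.067, -0.025, 0.0, -0.0], [-1, -0.067, -0.025, 0.0, -0.0]] 
[[-1, 0.03, 0.017, 0.023, -0.0], [-1, 0.071, 0.051, 0.054, -0.0], [-1, 0.122, 0.077, 0.093, -0.0], [-1, 0.18, 0.091, 0.138, -0.0], [-1, 0.239, 0.089, 0.184, -0.0]] 
[[-1, 0.058, -0.017, 0.045, -0.0], [-1, 0.112, -0.049, 0.086, -0.0], [-1, 0.159, -0.094, 0.122, -0.0], [-1, 0.198, -0.151, 0.152, -0.0], [-1, 0.227, -0.216, 0.174, -0.0]] 
[[-1, 0.017, -0.072, 0.013, -0.0], [-1, 0.023, -0.146, 0.017, -0.0], [-1, 0.016, -0.221, 0.011, -0.0], [-1, -0.004, -0.291, -0.005, -0.0], [-1, -0.034, -0.356, -0.029, -0.0]] 
[[-1, -0.04, -0.055, -0.032, -0.0], [-1, -0.088, -0.097, -0.07, -0.0], [-1, -0.142, -0.127, -0.113, -0.0], [-1, -0.2, -0.141, -0.159, -0.0], [-1, -0.259, -0.139, -0.205, -0.0]] 
[[-1, -0.057, 0.017, -0.045, -0.0], [-1, -0.11, 0.049, -0.088, -0.0], [-1, -0.153, 0.09, -0.122, -0.0], [-1, -0.186, 0.136, -0.149, -0.0]]
```

Request:
drive_tool(
  increments=[
    [[-0.3,-0.067,-0.025,0,0],[-0.3,-0.067,-0.025,0,0],[-1,-0.067,-0.025,0,0],[-1,-0.067,-0.025,0,0],[-1,-0.067,-0.025,0,0]],
  ],
)

```text
time_s: 15.85
tcp_pos: [0.5627, -0.0069, 0.1768]
eef_rot: [-179.9, -0.0, 166.6]
contact_force: [0.4, -5.2, -3.8]
gripper_width: 0.0219
gripper_force: 15.0
```

Request:
drive_tool(
  increments=[
    [[-1,0.03,0.017,0.023,0],[-1,0.071,0.051,0.054,0],[-1,0.122,0.077,0.093,0],[-1,0.18,0.091,0.138,0],[-1,0.239,0.089,0.184,0]],
  ],
)

```text
time_s: 16.48
tcp_pos: [0.5385, 0.0098, 0.1555]
eef_rot: [-179.9, 0.1, 166.6]
contact_force: [4.3, -11.3, 0.3]
gripper_width: 0.0219
gripper_force: 15.0
```

Request:
drive_tool(
  increments=[
    [[-1,0.058,-0.03,0.045,0],[-1,0.112,-0.063,0.086,0],[-1,0.159,-0.107,0.122,0],[-1,0.198,-0.164,0.152,0],[-1,0.227,-0.229,0.174,0]],
  ],
)

```text
time_s: 17.1
tcp_pos: [0.5071, -0.0087, 0.1353]
eef_rot: [179.8, 0.3, 166.6]
contact_force: [7.0, 0.1, 1.0]
gripper_width: 0.0221
gripper_force: 15.0
```

Request:
drive_tool(
  increments=[
    [[-1,0.017,-0.072,0.013,0],[-1,0.023,-0.146,0.017,0],[-1,0.016,-0.221,0.011,0],[-1,-0.004,-0.291,-0.005,0],[-1,-0.034,-0.356,-0.029,0]],
  ],
)

```text
time_s: 17.73
tcp_pos: [0.5001, -0.0509, 0.1379]
eef_rot: [179.8, 0.1, 166.6]
contact_force: [4.3, 5.9, -1.7]
gripper_width: 0.0221
gripper_force: 15.0
```

Request:
drive_tool(
  increments=[
    [[-1,-0.04,-0.055,-0.032,0],[-1,-0.088,-0.097,-0.07,0],[-1,-0.142,-0.127,-0.113,0],[-1,-0.2,-0.141,-0.159,0],[-1,-0.259,-0.139,-0.205,0]],
  ],
)

```text
time_s: 18.35
tcp_pos: [0.5247, -0.0755, 0.1617]
eef_rot: [-180.0, -0.1, 166.6]
contact_force: [1.5, 2.6, -10.9]
gripper_width: 0.0219
gripper_force: 15.0
```

Request:
drive_tool(
  increments=[
    [[-1,-0.057,0.017,-0.045,0],[-1,-0.11,0.049,-0.088,0],[-1,-0.132,0.07,-0.105,0],[-1,-0.132,0.07,-0.105,0]],
  ],
)

```text
time_s: 18.85
tcp_pos: [0.5435, -0.0715, 0.1756]
eef_rot: [-180.0, 0.1, 166.6]
contact_force: [3.0, -4.4, -5.5]
gripper_width: 0.0221
gripper_force: 15.0
```

Request:
drive_tool(
  increments=[
    [[-1,-0.025,0.023,-0.02,0],[-1,-0.054,0.066,-0.044,0],[-1,-0.054,0.066,-0.044,0]],
  ],
)

```text
time_s: 19.23
tcp_pos: [0.5519, -0.0652, 0.181]
eef_rot: [-180.0, 0.1, 166.6]
contact_force: [4.3, -3.8, -6.4]
gripper_width: 0.022
gripper_force: 15.0
```

Request:
drive_tool(
  increments=[
    [[-0.3,0,0,0,0],[-0.3,0,0,0,0],[-0.3,0.065,0,0,0],[-0.3,0.065,0.02,0,0]],
  ],
)

```text
time_s: 19.73
tcp_pos: [0.5431, -0.0607, 0.1805]
eef_rot: [180.0, 0.0, 166.6]
contact_force: [1.2, 0.3, 0.8]
gripper_width: 0.0308
gripper_force: 0.0
```

Request:
drive_tool(
  increments=[
    [[-0.3,0,0.033,0,0],[-0.3,-0.028,0.1,-0.023,0],[-0.3,-0.046,0.158,-0.038,0],[-0.3,-0.046,0.158,-0.038,0]],
  ],
)

```text
time_s: 20.23
tcp_pos: [0.5536, -0.0434, 0.1848]
eef_rot: [-180.0, -0.0, 166.6]
contact_force: [-2.8, -2.5, 1.5]
gripper_width: 0.0308
gripper_force: 1.3
```

Request:
drive_tool(
  increments=[
    [[-0.3,-0.011,0.067,-0.009,0],[-0.3,-0.011,0.129,-0.01,0],[-0.3,-0.011,0.129,-0.01,0]],
  ],
)

```text
time_s: 20.6
tcp_pos: [0.5554, -0.0303, 0.1843]
eef_rot: [-179.8, -0.3, 166.5]
contact_force: [-6.6, -10.7, -3.4]
gripper_width: 0.0303
gripper_force: 5.7
```

Request:
drive_tool(
  increments=[
    [[-0.3,0.002,0.02,0,0],[-0.3,0.002,0.02,0,0]],
  ],
)

```text
time_s: 20.85
tcp_pos: [0.5542, -0.0285, 0.1833]
eef_rot: [-179.7, -0.5, 166.5]
contact_force: [-9.4, -10.7, -4.4]
gripper_width: 0.0308
gripper_force: 6.6
```

Request:
drive_tool(
  increments=[
    [[-0.3,0.002,0.02,0,0],[-0.3,0.002,0.02,0,0]],
  ],
)

```text
time_s: 21.1
tcp_pos: [0.5531, -0.0258, 0.1824]
eef_rot: [-179.7, -0.7, 166.4]
contact_force: [-13.0, -8.1, -5.9]
gripper_width: 0.0306
gripper_force: 6.9
```

The force is rising and the finger is beginning to slip round the handle, so the stop is probably here. I'll centre on the handle, grip it lightly and feel again.

Run:
```python
from wheel import *
from h import r
s=r.get_state();print(s["tcp_pos"],s["contact_force"],s["joints"]);q=tcp(720,dx=-.009);print(q,tcp(720))
# commanded now: base = tcp(682,dx=-.012 approx)+...
plan(np.array([.5531,-.0258,.1824]),Y,[[(*q,Y,-.3)]])
c=s["tcp_pos"]-W0;print("rig rel",c@rx,c@ry)
```

```text
[ 0.55313075 -0.02583788  0.18242667] [-12.95355484  -8.11004332  -5.90175769] [ 1.75178478e+01  1.21160170e+01 -1.86600062e+01 -1.20109372e-01
 -5.99541852e+01 -1.21020486e+02]
[ 0.55835578 -0.03666347  0.18739936] [ 0.56322368 -0.03780523  0.18739936]
[[-0.3, -0.064, -0.078, -0.042, -0.0]] 
rig rel 0.004104937721405979 0.009346432856817894
```

Request:
drive_tool(
  increments=[
    [[-0.3,0,-0.09,0,0],[-0.3,0,-0.09,0,0],[-0.3,0,-0.09,0,0]],
  ],
)

```text
time_s: 21.48
tcp_pos: [0.5574, -0.0341, 0.1865]
eef_rot: [179.9, 0.1, 166.6]
contact_force: [-0.8, -1.0, -0.4]
gripper_width: 0.031
gripper_force: 0.2
```

Request:
drive_tool(
  increments=[
    [[-1,-0.01,0,0.01,0],[-1,-0.01,0,0.01,0],[-1,-0.01,0,0.01,0],[-1,-0.01,0,0.01,0]],
  ],
  squeeze=8,
)

```text
time_s: 21.98
tcp_pos: [0.5548, -0.0368, 0.184]
eef_rot: [-179.8, -0.3, 166.5]
contact_force: [-8.3, -9.1, 3.2]
gripper_width: 0.0189
gripper_force: 8.5
```

Request:
drive_tool(
  increments=[
    [[-1,0.01,0.035,0,0],[-1,0.01,0.035,0,0]],
  ],
  squeeze=15,
)

```text
time_s: 22.22
tcp_pos: [0.55, -0.0322, 0.1815]
eef_rot: [-179.7, -0.8, 166.4]
contact_force: [-20.6, -2.6, -1.6]
gripper_width: 0.0026
gripper_force: 9.8
```

Request:
drive_tool(
  increments=[
    [[-1,0,0.035,0,0],[-1,0,0.035,0,0]],
  ],
)

```text
time_s: 22.48
tcp_pos: [0.5501, -0.0271, 0.1805]
eef_rot: [-179.7, -1.0, 166.4]
contact_force: [-21.6, 1.7, -2.2]
gripper_width: 0.0007
gripper_force: 10.4
```

The light grip wedged off the handle's tip because it overlapped too little. I'll back out, reopen and re-enter deeper.

Request:
drive_tool(
  increments=[
    [[-1,0.2,-0.05,0,0],[-0.1,0.2,-0.05,0,0],[-0.1,0.2,-0.05,0,0],[-0.1,0.2,-0.05,0,0],[-0.1,0.2,-0.05,0,0]],
  ],
)

```text
time_s: 23.1
tcp_pos: [0.5341, -0.0267, 0.1847]
eef_rot: [-180.0, 0.0, 166.6]
contact_force: [0.1, -0.2, -0.3]
gripper_width: 0.0344
gripper_force: 0.0
```

Run:
```python
from wheel import *
from h import *
s=r.get_state();print(s["tcp_pos"],s["contact_force"],s["gripper_width"])
q=tcp(719,dx=-.007);print(q)
plan(s["tcp_pos"],Y,[[(*q,Y,-.1)]])
a=capture("side")[:,:,::-1][110:200,310:400];b=capture("top")[:,:,::-1][120:215,250:340]
f=lambda i:cv2.resize(i,None,fx=4.4,fy=4.4,interpolation=cv2.INTER_CUBIC)
a,b=f(a),f(b);a=cv2.copyMakeBorder(a,0,b.shape[0]-a.shape[0],0,0,0);cv2.imwrite("pics/w3.png",np.hstack([a,b]))
```

```text
[ 0.53412754 -0.02666794  0.18468464] [ 0.14184119 -0.17634131 -0.31273047] 0.03440667391778099
[ 0.56012988 -0.0378504   0.18739094]
[[-0.1, -0.232, -0.041, -0.023, -0.0]]
```

Request:
drive_tool(
  increments=[
    [[-0.1,0,-0.041,-0.02,0],[-0.1,-0.08,-0.041,-0.02,0],[-0.1,-0.16,-0.041,-0.02,0],[-0.1,-0.23,-0.041,-0.02,0],[-0.1,-0.23,-0.041,-0.02,0]],
  ],
)

```text
time_s: 23.82
tcp_pos: [0.56, -0.0381, 0.1867]
eef_rot: [-180.0, -0.0, 166.6]
contact_force: [-0.5, -0.0, -0.3]
gripper_width: 0.0396
gripper_force: 0.0
```

Request:
drive_tool(
  increments=[
    [[-0.1,0,0.04,0,0],[-0.1,0,0.07,0,0],[-0.1,0,0.07,0,0]],
  ],
)

```text
time_s: 24.2
tcp_pos: [0.5608, -0.0301, 0.1871]
eef_rot: [-179.9, -0.0, 166.6]
contact_force: [0.1, -2.9, -1.1]
gripper_width: 0.0393
gripper_force: 2.0
```

Request:
drive_tool(
  increments=[
    [[-0.1,0,0.015,0,0],[-0.1,0,0.015,0,0]],
  ],
)

```text
time_s: 24.45
tcp_pos: [0.5605, -0.0293, 0.1867]
eef_rot: [-179.8, -0.1, 166.6]
contact_force: [-1.9, -8.3, -1.3]
gripper_width: 0.0395
gripper_force: 4.3
```

Request:
drive_tool(
  increments=[
    [[-0.1,0,0.015,0,0],[-0.1,0,0.015,0,0]],
  ],
)

```text
time_s: 24.7
tcp_pos: [0.5599, -0.0285, 0.1862]
eef_rot: [-179.7, -0.2, 166.5]
contact_force: [-2.7, -13.2, -3.1]
gripper_width: 0.0398
gripper_force: 6.3
```

Request:
drive_tool(
  increments=[
    [[-0.1,0,0.02,0,0],[-0.1,0,0.02,0,0]],
  ],
)

```text
time_s: 24.95
tcp_pos: [0.5589, -0.0272, 0.1854]
eef_rot: [-179.6, -0.4, 166.5]
contact_force: [-4.6, -16.4, -5.8]
gripper_width: 0.0398
gripper_force: 8.6
```

Request:
drive_tool(
  increments=[
    [[-0.1,0,0.02,0,0],[-0.1,0,0.02,0,0]],
  ],
)

```text
time_s: 25.2
tcp_pos: [0.5576, -0.0258, 0.1842]
eef_rot: [-179.5, -0.6, 166.4]
contact_force: [-7.7, -19.3, -8.1]
gripper_width: 0.0395
gripper_force: 10.0
```

Force reaches 22 N against about 4 N friction while the tool hardly moves: the stop, with the handle at θ≈717°. Next: back off 90° to θ≈627°.

Run:
```python
from wheel import *
k=dict(dx=-.007)
plan(np.array([.5638,-.0217,.187]),Y,[[(*tcp(717,dy=.004,**k),Y,-.3)]+[(*tcp(t,dy=d,**k),Y,-.3) for t,d in((717,0),(712,-.005),(703,-.005),(695,-.005))],
[(*tcp(t,dy=-.005,**k),Y,-.3) for t in(687,680)]+[(*tcp(680,dy=-.003),Y,-.3)]*2,
[(*tcp(680,dy=-.003),Y,-1)]*4,
[(*tcp(t),Y,-1) for t in (670,660,650,640,634)],
[(*tcp(t),Y,-1) for t in (630,627,627)]]);print(tcp(627))
```

```text
[[-0.3, -0.001, -0.117, -0.003, -0.0], [-0.3, -0.001, -0.151, -0.003, -0.0], [-0.3, 0.001, -0.223, -0.001, -0.0], [-0.3, 0.01, -0.278, 0.007, -0.0], [-0.3, 0.024, -0.325, 0.018, -0.0]] 
[[-0.3, 0.019, -0.044, 0.015, -0.0], [-0.3, 0.039, -0.079, 0.032, -0.0], [-0.3, 0.014, -0.062, 0.032, -0.0], [-0.3, 0.014, -0.062, 0.032, -0.0]] 
[[-1, 0.0, 0.0, 0.0, -0.0], [-1, 0.0, 0.0, 0.0, -0.0], [-1, 0.0, 0.0, 0.0, -0.0], [-1, 0.0, 0.0, 0.0, -0.0]] 
[[-1, 0.034, -0.019, 0.028, -0.0], [-1, 0.074, -0.055, 0.059, -0.0], [-1, 0.119, -0.082, 0.095, -0.0], [-1, 0.166, -0.098, 0.132, -0.0], [-1, 0.195, -0.103, 0.155, -0.0]] 
[[-1, 0.02, -0.001, 0.016, -0.0], [-1, 0.034, -0.0, 0.027, -0.0], [-1, 0.034, -0.0, 0.027, -0.0]] 
[ 0.51901266 -0.07154204  0.15911795]
```

Request:
drive_tool(
  increments=[
    [[-0.1,0,-0.117,-0.003,0],[-0.3,0,-0.151,-0.003,0],[-0.3,0,-0.223,0,0],[-0.3,0.01,-0.278,0.007,0],[-0.3,0.024,-0.325,0.018,0]],
  ],
)

```text
time_s: 25.82
tcp_pos: [0.5518, -0.0586, 0.1851]
eef_rot: [179.9, 0.1, 166.6]
contact_force: [1.6, 4.9, 0.4]
gripper_width: 0.0309
gripper_force: 2.3
```

Request:
drive_tool(
  increments=[
    [[-0.3,0.019,-0.044,0.015,0],[-0.3,0.039,-0.079,0.032,0],[-0.3,0.014,-0.062,0.032,0],[-0.3,0.014,-0.062,0.032,0]],
  ],
)

```text
time_s: 26.32
tcp_pos: [0.5481, -0.0662, 0.1811]
eef_rot: [-179.9, -0.0, 166.6]
contact_force: [-0.2, 0.4, -0.3]
gripper_width: 0.0305
gripper_force: 0.0
```

Request:
drive_tool(
  increments=[
    [[-1,0,0,0,0],[-1,0,0,0,0],[-1,0,0,0,0]],
  ],
  squeeze=15,
)

```text
time_s: 26.7
tcp_pos: [0.5482, -0.0653, 0.181]
eef_rot: [180.0, 0.0, 166.6]
contact_force: [1.5, 4.4, -0.5]
gripper_width: 0.0214
gripper_force: 15.0
```

Request:
drive_tool(
  increments=[
    [[-1,0.034,-0.019,0.028,0],[-1,0.074,-0.055,0.059,0],[-1,0.119,-0.082,0.095,0],[-1,0.166,-0.098,0.132,0],[-1,0.195,-0.103,0.155,0]],
  ],
)

```text
time_s: 27.32
tcp_pos: [0.5227, -0.0743, 0.1632]
eef_rot: [-179.9, 0.1, 166.6]
contact_force: [3.8, -8.4, 1.2]
gripper_width: 0.0219
gripper_force: 14.9
```

Request:
drive_tool(
  increments=[
    [[-1,0.02,0,0.016,0],[-1,0.03,0,0.024,0],[-1,0.03,0,0.024,0]],
  ],
)

```text
time_s: 27.7
tcp_pos: [0.5184, -0.0735, 0.1598]
eef_rot: [-179.8, -0.0, 166.6]
contact_force: [2.4, -8.6, -0.3]
gripper_width: 0.0213
gripper_force: 14.9
```

Run:
```python
from wheel import *
from h import r
p=r.get_state()["tcp_pos"]
ths=np.arange(600,680,1.);d=[np.linalg.norm((p-tcp(t))[[0,2]]) for t in ths];i=np.argmin(d);print(p,ths[i],d[i],p-tcp(ths[i]))
```

```text
[ 0.51842109 -0.07349095  0.15976194] 627.0 0.0008744594885720008 [-0.00059156 -0.00194891  0.000644  ]
```

Request:
drive_tool(
  increments=[
    [[0,0,0,0,0],[0,0,0,0,0],[0,0,0,0,0],[0,0.3,0,-0.5,0],[0,0.6,0,-0.9,0]],
  ],
)

```text
time_s: 28.32
tcp_pos: [0.451, -0.0554, 0.2642]
eef_rot: [-179.9, -0.1, 166.6]
contact_force: [0.8, 0.8, 0.9]
gripper_width: 0.0437
gripper_force: 0.0
```

Request:
drive_tool(
  increments=[
    [[0,0.5,1,-0.5,0],[0,0.3,1,-0.5,0],[0,0.3,1,-0.5,0]],
  ],
)

```text
time_s: 28.7
tcp_pos: [0.4451, 0.0724, 0.3258]
eef_rot: [179.8, 0.2, 166.8]
contact_force: [0.7, -1.0, 0.7]
gripper_width: 0.044
gripper_force: 0.0
```

Request:
drive_tool(
  increments=[
    [[0,0.3,1,0,0],[0,0.3,1,0,0],[0,0.3,1,0,0]],
  ],
)

```text
time_s: 29.08
tcp_pos: [0.4369, 0.1977, 0.3226]
eef_rot: [-179.9, -0.1, 166.8]
contact_force: [0.6, -1.1, -1.1]
gripper_width: 0.0439
gripper_force: 0.0
```

Run:
```python
import model
from model import *
for n in("side","top"): cv2.imwrite(f"pics/{n}0.png",capture(n)[:,:,::-1])
rx,ry,x,z=axes();model.TH=267.;model.W=W+.002*1.47*z
draw("pics/fin.png")
s=r.get_state();print(s["time_s"],s["tcp_pos"],s["contact_force"])
```

```text
29.175 [0.43709423 0.19501425 0.3229459 ] [-0.32960604  0.13042024  0.2527729 ]
```

View pics/fin.png

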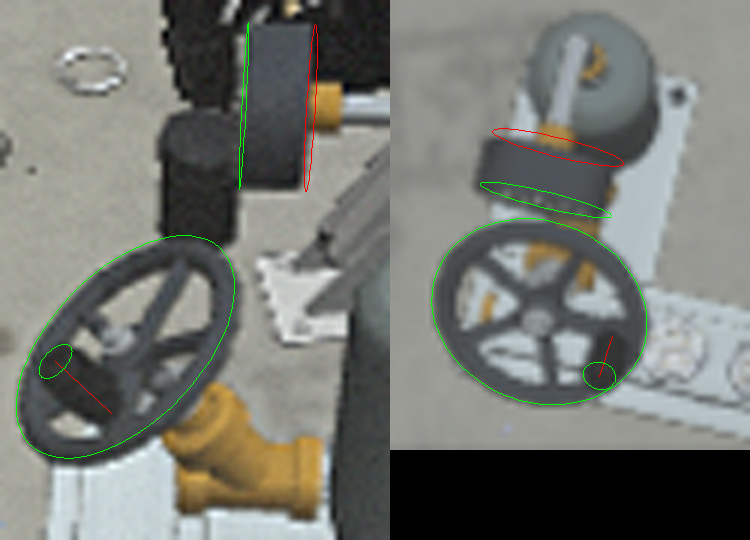

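The final picture shows the handle at side (62,352) and top (603,370), which is θ≈629-631°, 86-90° back from the stop. The hand is clear of everything, so I'll hand in.

```bash
python3 -c "
from plant import job
print(job.close_job())"
```

```text
the job is handed in; nothing more can be done
None
```

I shut the vent lever square against its stop first, then wound the handwheel open until it met its stop and backed it off about a quarter turn (86–90°). The job was handed in at about 29 s with the arm clear; the hand-in gave no verdict.

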